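Open the specimen case onto its stop and pack the pot

TASK

Open the clear lid of the specimen case by its bar handle and lay it back gently on the rubber-tipped stop screw behind the case; keep hold of it and press it lightly home, with about 8 N on the rubber tip for half a second, never hard, then let it rest there. With the lid resting open on the stop, stand the white pot from the table upright in the empty middle well of the case, fully down, and leave the roll of tape where it is.

Things in the scene. Friction and masses are not known exactly. Their poses are not given: they have to be found in the camera images.
- case: Grey open-topped case, fixed, 125 (x, depth) x 220 (y) x 75 mm high, walls 5 mm, under a clear hinged lid. Origin: centre of underside; z up, front (-x) roughly to the robot. A blue insert (upper face 32 mm above the underside) has 3 round wells in a row along y; the outer two, 70 mm either side of the middle one, hold fixed white pots, 36 mm in diameter, tops 48 mm above the underside
- well (a point): Centre of the floor of the empty middle well, 5 mm above the underside of the case and 12 mm in front (-x) of its middle. The well is 44 mm in diameter and 27 mm deep
- lid (a joint): Hinge angle of the clear lid (125 x 220 x 6 mm, 0.3 to 0.5 kg), rad: 0 shut, grows as it opens up and back about the case's rear rim; pi/2 upright. It turns freely: short of upright it falls shut, past upright it falls back to the stop screw. The angle where it meets the stop differs from run to run, anywhere from 1.71 to 2.0, and is not given: feel for it
- case_hinge (a point): Middle of the lid's hinge line (which runs along the case's y), at the rear rim of the case: 62.5 mm behind its middle, 75 mm above its underside
- handle (a point): Centre of the lid's bar handle: round steel bar, 10 mm in diameter, 110 mm long, parallel to the hinge, 40 mm beyond the lid's free edge on an 8 mm rod at each end (35 mm gap between bar and lid). 165 mm from the hinge line along the lid, 8 mm to its outer side (above the hinge when shut). It can turn in the grip. A push of 1 N back on the bar puts about 1.9 N on the stop
- bracket: Aluminium bracket fixed behind the case. Origin: foot of the case's rear wall, middle. Post 85 mm behind the hinge line, 167 mm high; on it a stop screw points forward to the case, 155 mm above the table, ending in a rubber tip, 16 mm in diameter, that gives about 1 mm per 6 N. How far it reaches forward (a range of 25 mm) is not given. The lid's weight alone puts 0.5 to 2.5 N on the tip
- pot: Loose white pot with its white cap on, 38 mm in diameter, 58 mm high, about 40 g, standing on the table to the left or right of the case; origin at the centre of its underside, z up
- pot_center (a point): Centre of the loose white pot, 29 mm above its underside
- tape_roll: Roll of paper tape, 62 mm in diameter and 48 mm high, standing on the other side of the case; to be left alone
Mind the look-alikes: they are no part of the job. There is more than one size of the pot; the one meant has the size given above.

How it is judged:
By the outcome, as a careful person would: the job done as asked, in the order asked, and still so for the second after the job is handed in, with the robot touching nothing.
It also fails if it takes over 72 s, if anything falls off the work surface, if the arm or the gripper's body presses on something with over 40 N, if the wrist force passes 120 N, or if a joint passes its speed limit or range.

ROBOT

A 7-joint arm with a two-finger parallel gripper is mounted at the origin on a cart in front of the work surface, level with it; the furniture and walls round the work are solid. World frame = base frame: x ahead of the robot, y to its left, z up, the work surface at z = 0. Lengths are in m, angles in rad, forces in N, time in s.
With the tool pointing down it reaches from about 0.4 to 0.85 m from the base axis. Payload 10.4 kg.
Tool frame: the origin (TCP) lies between the finger pads; the fingertips stand 11 mm ahead of it and the grasp point (between the pads) lies 8 mm behind it; x points along the fingers, y is the direction in which the jaws open and shut, and the axes are right-handed (so a half turn about x gives the same grasp; the last joint's range is limited). The gripper opens to 87 mm and grips with 3 to 60 N. Pads are 19 mm wide; open, the fingers measure 117 mm over their backs; the gripper's body (75 mm by 190 mm) begins 51 mm behind the grasp point.
Start: joints at [-1.362, 0.332, -0.065, 1.46, 0.022, 1.35, -0.088], TCP at [0.144, 0.608, 0.234] pointing down, gripper open.
Joint ranges: [-2.6, 2.6], [-0.5, 2.12], [-1.47, 1.34], [0.16, 2.42], [-1.27, 4.41], [0.06, 2.06], [-2.6, 2.6]. Speed limits (rad/s): [2.22, 2.22, 2.79, 2.79, 3.14, 3.14, 3.14].

INTERFACE

Orientations are given as a unit quaternion [x, y, z, w].
In Python, from bench import r, cams, ticket gives the robot as it stands. The module is installed in compiled form; this text tells all that it offers.
- The arm moves only by the tool drive_tool, never from a script. Its argument "moves" is text: rows parted by semicolons, each of 5 numbers parted by spaces: the shift along the world's x, y, z in m, then the turn about the world's z in degrees, then the closure, from 0 (fully open) to 1 (shut). In form: x y z twist grip; .... A call has 1 to 20 rows; each row shifts and turns the commanded pose from where the row before left it; what a row does not reach is not made up. A row lasts 1/8 s, in which the tool goes at most 62.5 mm and 10.7 degrees, less where a joint would pass 70% of its speed; a pose out of reach is approached as far as the arm can. A call is refused whole if a number of a shift passes 0.0625 or a number of a turn 10.7, either way. A call with a gripper value outside its range is refused whole. The fingers move at their own pace and stop on an object; "newtons" is the grip in N (left out, the last holds). Time passes only in rows, so rows that do not move let the fingers close. It gives the time, the measured TCP pose, the force and the opening at its end, in the units of the state.
- r.read_state(): the state, without advancing time (a new reading comes with each control period).
- cams.camera(name): name is "scene" or "top"; returns a dict with "color" (400x640x3 uint8, red, green, blue), "fx", "fy", "cx", "cy" (pixels), "extrinsics" (4x4, takes a point from camera to world coordinates). Camera axes: x right, y down, z forward; pixel columns grow to the right and rows downward; lengths in m; the calibration is good to about 2 mm. A picture is of the moment at which its call begins. There is no depth.
- ticket.close_job(): hands the job in, once; it reports no verdict.
The state is a dict: "time": time; "joint_positions": joint angles; "joint_vel": joint speeds; "joint_torque": joint torques, N m; "ee_pos": TCP position; "eef_rot": TCP orientation; "ft_force": force on the tool from outside, world axes, zero at the start; "torque": the same for the moment, N m; "width": finger opening in m.
Only numpy, scipy, OpenCV 4.12 (cv2) and the standard library are available. Lean on these libraries where they do the work, as an engineer would, in place of code of your own. Each camera call takes 0.05 s, during which the arm holds its last target.

## Working session

There is one attempt and no reset: what is moved stays moved. The work goes in short steps, Python scripts to look and compute and a tool call to move; the robot and the scene stay as the last step left them, time stands still between calls to the robot, and variables do not carry over. Pictures are saved under pics/ and viewed, and the job is handed in when it is done.

Besides the shell and the picture viewer there is one more tool, called after "Request:" in YAML: its name, and indented under it one key for each argument. drive_tool: Moves the arm, as the interface text tells. Its arguments: {"type":"object","properties":{"moves":{"type":"string"},"newtons":{"type":"number"}},"required":["moves"]}

```bash
mkdir -p pics
python3 - <<'E'
from bench import r,cams
import cv2,numpy as np
s=r.read_state()
for k in s: print(k,np.round(s[k],4))
for n in("scene","top"):
    c=cams.camera(n); cv2.imwrite(f"pics/{n}0.png",c["color"][:,:,::-1]); print(n,c["fx"],c["fy"],c["cx"],c["cy"]); print(np.round(c["extrinsics"],4).tolist())
E
```

```text
time 0.0
joint_positions [-1.3616  0.3329 -0.0647  1.4609  0.0216  1.3499 -0.0885]
joint_vel [-0.0019  0.0014  0.0034 -0.001   0.0001 -0.0008 -0.0002]
joint_torque [ 1.00000e-04 -6.23267e+01  2.47000e-02 -3.89888e+01 -6.12000e-02
  4.03000e-02  2.00000e-04]
ee_pos [0.1435 0.6079 0.2328]
eef_rot [ 0.0813  0.7024 -0.0823  0.7023]
ft_force [-0.1027  0.6051 -0.9838]
torque [ 0.0147 -0.0027  0.0373]
width 0.0871
scene 445.13114726230754 445.13114726230754 324.09525433642204 202.41860430876991
[[0.5099, -0.3261, 0.796, -0.4354], [-0.86, -0.2141, 0.4632, -0.5432], [0.0194, -0.9208, -0.3896, 0.5412], [0.0, 0.0, 0.0, 1.0]]
top 374.0737751611928 374.0737751611928 319.89771672655934 194.87431290336167
[[0.0126, -0.9968, 0.0787, 0.4458], [-0.9993, -0.0152, -0.0327, 0.0066], [0.0338, -0.0783, -0.9964, 0.9698], [0.0, 0.0, 0.0, 1.0]]
```

View pics/scene0.png

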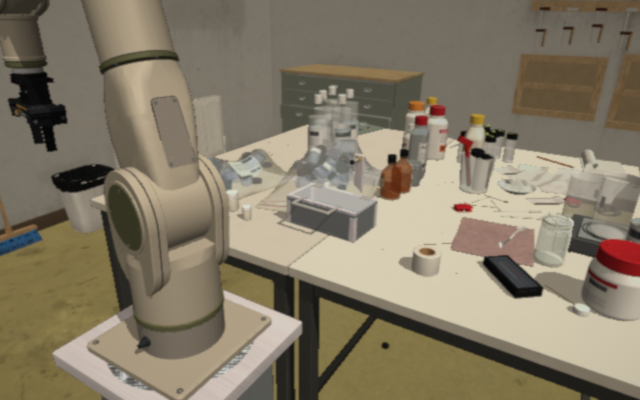

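View pics/top0.png

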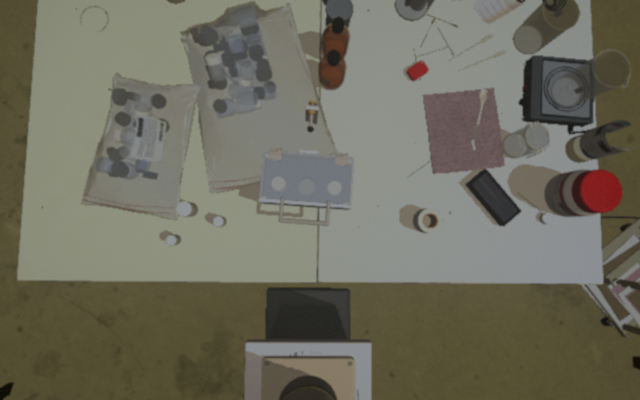

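Top view: the case is near (307,180) with its handle near (303,222), and the tape roll is on the right at (427,219). There are three white pot candidates on the left: (185,209), (218,221) and (172,240). I'll enlarge these.

Run:
```python
import cv2,numpy as np
t=cv2.imread("pics/top0.png"); s=cv2.imread("pics/scene0.png")
cv2.imwrite("pics/t1.png",cv2.resize(t[135:260,235:375],None,fx=5,fy=5,interpolation=cv2.INTER_CUBIC)[:600,:800])
a=cv2.resize(t[190:260,150:240],None,fx=5,fy=5,interpolation=cv2.INTER_CUBIC)
b=cv2.resize(s[175:235,190:260],(350,300),interpolation=cv2.INTER_CUBIC)
z=np.zeros((350,800,3),np.uint8); z[:350,:450]=a; z[:300,450:800]=b
cv2.imwrite("pics/p1.png",z)
cv2.imwrite("pics/s1.png",cv2.resize(s[145:245,270:400],None,fx=6,fy=6,interpolation=cv2.INTER_CUBIC))
```

```text
(no output)
```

View pics/t1.png

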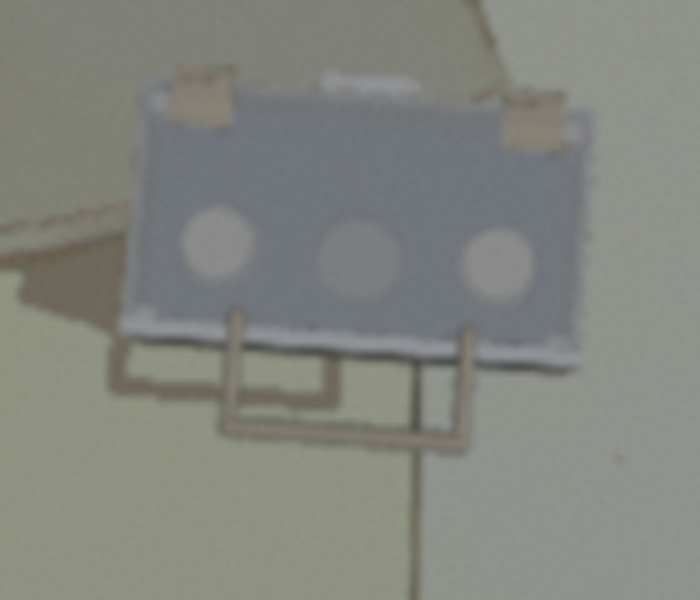

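View pics/p1.png

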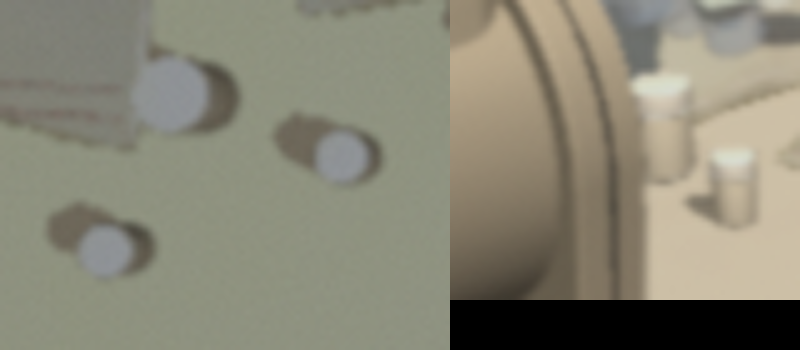

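View pics/s1.png

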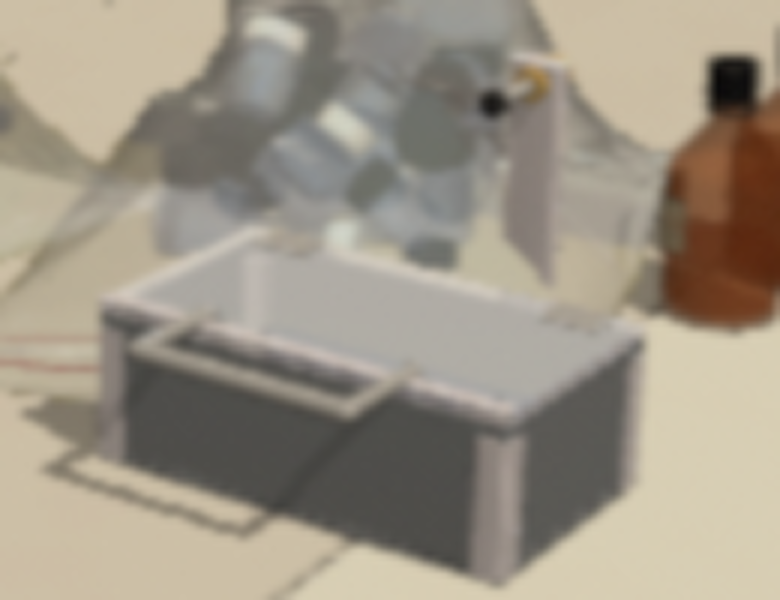

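```bash
cat > h.py <<'E'
import numpy as np,cv2
from scipy.optimize import least_squares
K={"scene":(445.13114726,324.0952543,202.4186043),"top":(374.07377516,319.8977167,194.8743129)}
E={"scene":np.array([[0.5099,-0.3261,0.796,-0.4354],[-0.86,-0.2141,0.4632,-0.5432],[0.0194,-0.9208,-0.3896,0.5412],[0,0,0,1]]),
"top":np.array([[0.0126,-0.9968,0.0787,0.4458],[-0.9993,-0.0152,-0.0327,0.0066],[0.0338,-0.0783,-0.9964,0.9698],[0,0,0,1]])}
def proj(n,p):
    f,cx,cy=K[n];q=(np.atleast_2d(p)-E[n][:3,3])@E[n][:3,:3]
    return np.c_[cx+f*q[:,0]/q[:,2],cy+f*q[:,1]/q[:,2]]
def back(n,uv,z):
    f,cx,cy=K[n];d=E[n][:3,:3]@np.array([(uv[0]-cx)/f,(uv[1]-cy)/f,1]);o=E[n][:3,3]
    return o+d*(z-o[2])/d[2]
E
python3 - <<'E'
from h import *
hb=[[-.1025,.055,.083],[-.1025,-.055,.083]]
L=[[-.0625,.11,.081],[-.0625,-.11,.081],[.0625,.11,.081],[.0625,-.11,.081]]
P=[[-.012,.07,.048],[-.012,-.07,.048],[-.012,0,.032]]
M=np.array(hb+L+P)
T=(np.array([(226,428),(463,442),(122,330),(578,362),(148,92),(592,112),(217,242),(498,264),(357,258)])+.5)/5-.5+[235,135]
S=(np.array([(140,345),(350,410),(105,303),(515,418),(258,232),(645,340)])+.5)/6-.5+[270,145]
def w(p):
    c,s=np.cos(p[2]),np.sin(p[2]); R=np.array([[c,-s,0],[s,c,0],[0,0,1]]);return M@R.T+[p[0],p[1],0]
for mode in("both","top","scene"):
    def f(p):
        a=(proj("top",w(p))-T).ravel();b=(proj("scene",w(p)[:6])-S).ravel()
        return {"both":np.r_[a,b],"top":a,"scene":b}[mode]
    q=least_squares(f,[.5,0,0]);print(mode,q.x.round(4),np.degrees(q.x[2]).round(2),np.round(q.fun,1))
    if mode=="both": print(w(q.x)[[0,1,8]].round(4),w(q.x)[:2].mean(0))
t=cv2.imread("pics/top0.png")
for c in((185,209),(218,221),(172,240)):
    y,x=c[1],c[0];im=cv2.cvtColor(t[y-14:y+15,x-14:x+15],cv2.COLOR_BGR2HSV)
    g=t[y-14:y+15,x-14:x+15].astype(int)
    print(t[y,x],t[y+12,x+12])
    m=((g[...,0]-g[...,1]>-2)&(g.sum(-1)>360)).astype(np.uint8)
    n,l,st,ce=cv2.connectedComponentsWithStats(m); i=l[14,14]
    uv=ce[i]+[x-14,y-14]; d=np.sqrt(st[i][4]*4/np.pi)
    print(c,uv,st[i],"dia mm at z.058",d/374*.912*1000,back("top",uv,.058).round(4))
E
```

```text
both [ 0.5535  0.009  -0.0545] -3.12 [ 0.8  0.2 -0.1  0.5 -0.3  1.3  0.9  1.3 -1.3 -3.   1.2 -0.4  0.3  0.5
  0.5  0.1  0.6 -0.1 -0.1  0.6 -0.2 -0.1 -1.3 -0.9 -0.6 -0.6 -0.7 -1.7
  0.7 -2.9]
[[ 0.4541  0.0695  0.083 ]
 [ 0.4481 -0.0404  0.083 ]
 [ 0.5415  0.0096  0.032 ]] [0.4511345  0.01456688 0.083     ]
top [ 0.5536  0.0098 -0.0505] -2.89 [ 0.6  0.2 -0.3  0.4 -0.5  1.5  0.7  1.1 -1.8 -2.9  0.8 -0.6 -0.   0.5
  0.3 -0.1  0.3 -0.1]
scene [ 0.5494  0.0051 -0.0674] -3.86 [ 0.   1.2 -0.2  0.8 -0.9 -0.4 -0.6  0.4  0.2 -1.1  1.4 -1.9]
[149 145 142] [128 147 143]
(185, 209) [183.80536913 208.45637584] [  6   7  14  14 149] dia mm at z.058 33.58701665672038 [0.48   0.3043 0.058 ]
[150 146 143] [128 146 143]
(218, 221) [218.046875 221.046875] [10 10  9  9 64] dia mm at z.058 22.01244492815203 [0.4508 0.2215 0.058 ]
[150 147 143] [128 146 143]
(172, 240) [170.8358209  239.86567164] [ 9  9  9 10 67] dia mm at z.058 22.52245338854236 [0.4045 0.3319 0.058 ]
```

Candidates: (185,209) measures about 36 mm across, while (218,221) and (172,240) are about 25 mm. Only the first fits 38 mm. I'll overlay a 38 x 58 mm model on it to confirm before moving.

Run:
```python
from h import *
p=back("top",(184.8,208.9),.058);print(p)
out=[]
for n,(x0,y0,x1,y1) in(("top",(160,190,235,250)),("scene",(200,175,265,227))):
    im=cv2.resize(cv2.imread(f"pics/{n}0.png")[y0:y1,x0:x1],(400,320),interpolation=cv2.INTER_CUBIC)
    a=np.linspace(0,6.28,60)
    for z in(0,.058):
        q=proj(n,np.c_[p[0]+.019*np.cos(a),p[1]+.019*np.sin(a),0*a+z])
        q=((q-[x0,y0]+.5)*[400/(x1-x0),320/(y1-y0)]).astype(int)
        cv2.polylines(im,[q],True,(0,0,255) if z else (0,255,0),1)
    out.append(im)
cv2.imwrite("pics/p2.png",np.hstack(out))
```

```text
[0.47894883 0.30192406 0.058     ]
```

View pics/p2.png

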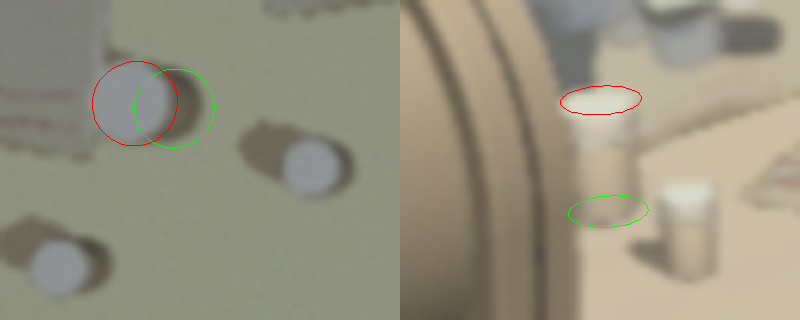

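Request:
drive_tool:
  moves: "0.018 -0.035 0.002 -4.7 0.58; 0.018 -0.035 0 -4.7 0.58; 0.018 -0.035 0 -4.7 0.58; 0.018 -0.035 0 -4.7 0.58; 0.018 -0.035 0 -4.7 0.58; 0.018 -0.035 0 -4.7 0.58; 0.018 -0.035 0 -4.7 0.58; 0.018 -0.035 0 -4.7 0.58; 0.018 -0.035 0 -4.7 0.58; 0.018 -0.035 0 -4.7 0.58; 0.018 -0.035 0 -4.7 0.58; 0.018 -0.035 0 -4.7 0.58; 0.018 -0.035 0 -4.7 0.58; 0.018 -0.035 0 -4.7 0.58; 0.018 -0.035 0 -4.7 0.58; 0.018 -0.035 0 -4.7 0.58; 0.018 -0.034 0 -4.7 0.58; 0 0 0 0 0.58"
  newtons: 10

```text
time: 2.35
ee_pos: [0.4501, 0.0117, 0.2354]
eef_rot: [-0.515, -0.484, 0.515, -0.485]
ft_force: [-0.1, 0.0, -0.8]
width: 0.0368
```

The picture confirms it: the 38 x 58 mm model matches the pot at top (185,209) and scene (233,200), and the other two are clearly smaller. Next I descend to just above the bar.

Request:
drive_tool:
  moves: "0.001 0.002 -0.03 0 0.58; 0 0.001 -0.03 0 0.58; 0 0 -0.03 0 0.58; 0 0 -0.03 0 0.58; 0 0 0 0 0.58"

```text
time: 2.98
ee_pos: [0.4488, 0.0177, 0.114]
eef_rot: [-0.512, -0.487, 0.515, -0.486]
ft_force: [0.1, -0.0, 1.0]
width: 0.0366
```

Run:
```python
from bench import cams,r
import cv2,numpy as np
c=cams.camera("scene")["color"][:,:,::-1]
a=cv2.resize(c[120:250,240:400],(640,520),interpolation=cv2.INTER_CUBIC)
cv2.imwrite("pics/s2.png",a);print(r.read_state()["ee_pos"],r.read_state()["ft_force"])
```

```text
[0.44989544 0.01768851 0.11545351] [ 0.06802552 -0.41102103  0.65338317]
```

View pics/s2.png

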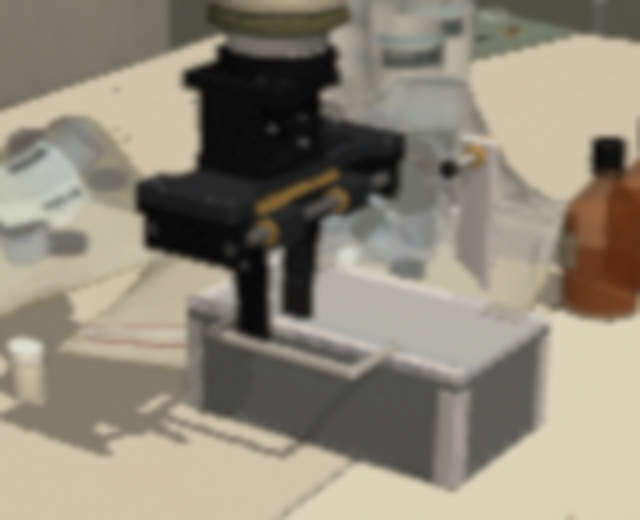

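The fingers straddle the bar, with the front finger at crop (252,310) and the rear one at (298,290). I lower and close.

Request:
drive_tool:
  moves: "0 -0.001 -0.014 0 0.58; 0 0 -0.014 0 0.58; 0 0 -0.006 0 0.58; 0 0 0 0 0.58; 0 0 0 0 1; 0 0 0 0 1; 0 0 0 0 1; 0 0 0 0 1; 0 0 0 0 1"
  newtons: 12

```text
time: 4.15
ee_pos: [0.4519, 0.0163, 0.0821]
eef_rot: [0.515, 0.485, -0.513, 0.487]
ft_force: [5.4, -0.1, -1.6]
width: 0.0095
```

```bash
cat > st.py <<'E'
from bench import cams,r
import numpy as np,cv2,sys
# averaged readings; each camera call lets 0.05 s pass
F=[];P=[]
for i in range(int(sys.argv[1])):
    c=cams.camera("scene"); s=r.read_state();F.append(s["ft_force"]);P.append(s["ee_pos"])
print("t",s["time"],"F",np.mean(F,0).round(2),"sd",np.std(F,0).round(2),"P",np.mean(P,0).round(4),"w",s["width"],"q",np.round(s["joint_positions"],2), s["torque"])
if len(sys.argv)>2:
    cv2.imwrite("pics/"+sys.argv[2]+".png",cv2.resize(c["color"][90:250,220:420,::-1],(800,600)if 0 else(750,600),interpolation=cv2.INTER_CUBIC))
E
python3 st.py 4 g1
```

```text
t 4.35 F [ 5.29 -0.63 -2.39] sd [0.21 0.47 0.17] P [0.4519 0.0163 0.0821] w 0.009404198777061425 q [-0.71  0.1   0.61  2.1  -0.07  0.95 -0.12] [-0.17347015 -1.19826623 -0.00121631]
```

View pics/g1.png

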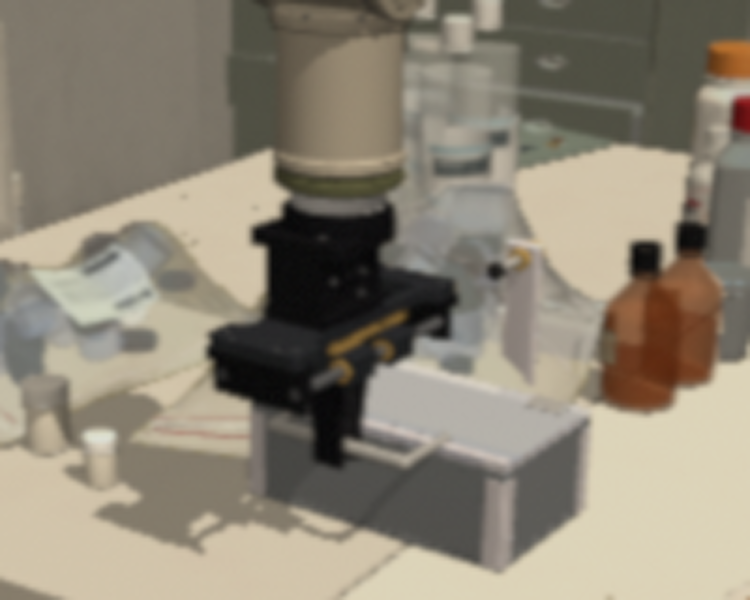

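```bash
cat > arc.py <<'E'
import numpy as np,sys
def pos(t):
    x=.165*(1-np.cos(t))+.008*np.sin(t); z=.165*np.sin(t)+.008*(np.cos(t)-1); a=np.radians(-3.1)
    return np.array([x*np.cos(a),x*np.sin(a),z])
t=np.linspace(*[float(v) for v in sys.argv[1:3]],int(sys.argv[3])+1)
c=np.array([pos(v)-pos(t[0]) for v in t]).round(4);c=np.round(c*2000)/2000
print("; ".join("%g %g %g 0 1"%tuple(np.round(d,4)) for d in np.diff(c,axis=0))); print(c[-1])
E
python3 arc.py 0 0.9 8;python3 arc.py .9 1.6 7
```

```text
0.002 -0 0.0185 0 1; 0.004 -0.0005 0.018 0 1; 0.006 0 0.0175 0 1; 0.008 -0.0005 0.017 0 1; 0.0095 -0.0005 0.016 0 1; 0.0115 -0.0005 0.0145 0 1; 0.013 -0.001 0.013 0 1; 0.0145 -0.0005 0.0115 0 1
[ 0.0685 -0.0035  0.126 ]
0.014 -0.001 0.009 0 1; 0.0145 -0.0005 0.0075 0 1; 0.0155 -0.001 0.006 0 1; 0.016 -0.0005 0.0045 0 1; 0.016 -0.001 0.0025 0 1; 0.0165 -0.001 0.0015 0 1; 0.0165 -0.001 -0.0005 0 1
[ 0.109  -0.006   0.0305]
```

Request:
drive_tool:
  moves: "0.003 0 0.009 0 1; 0.001 0 0.0095 0 1; 0.004 -0.0005 0.018 0 1; 0.006 0 0.0175 0 1; 0.008 -0.0005 0.017 0 1; 0.0095 -0.0005 0.016 0 1; 0.0115 -0.0005 0.0145 0 1; 0.013 -0.001 0.013 0 1; 0.0145 -0.0005 0.0115 0 1; 0 0 0 0 1; 0 0 0 0 1"
  newtons: 20

```text
time: 5.72
ee_pos: [0.5198, 0.0124, 0.2094]
eef_rot: [-0.513, -0.487, 0.514, -0.485]
ft_force: [-15.1, -1.1, 18.9]
width: 0.0092
```

```bash
python3 st.py 3 g2
```

```text
t 5.875 F [-15.19  -0.91  18.9 ] sd [0.08 0.35 0.24] P [0.5197 0.0124 0.2094] w 0.009142428120782805 q [-0.7   0.12  0.64  1.8  -0.08  1.25 -0.1 ] [-0.42423193  3.61579036 -0.02019241]
```

View pics/g2.png

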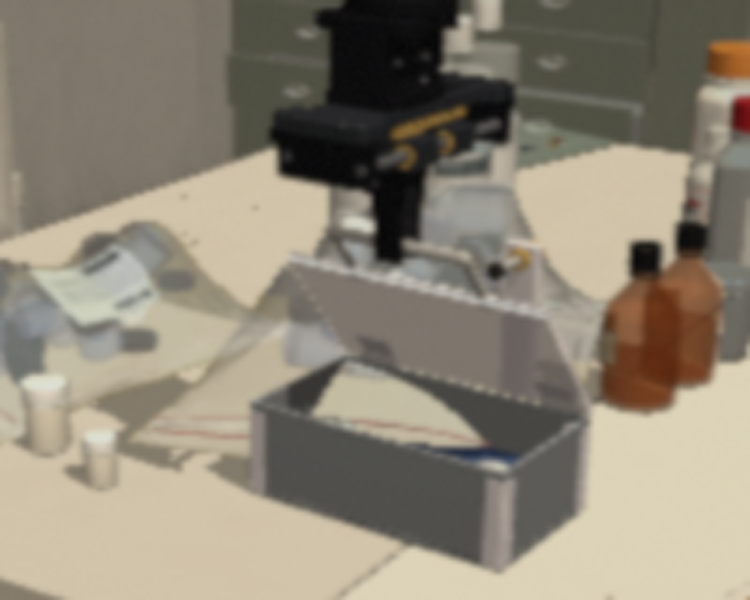

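Request:
drive_tool:
  moves: "-0.0012 0 0.0016 0 1; 0 0 0 0 1"

```text
time: 6.12
ee_pos: [0.5197, 0.0124, 0.2096]
eef_rot: [-0.514, -0.486, 0.514, -0.486]
ft_force: [-4.0, -2.7, 3.0]
width: 0.009
```

```bash
python3 st.py 2
```

```text
t 6.225 F [-4.72 -2.31  3.92] sd [0.57 0.21 0.59] P [0.5196 0.0124 0.2095] w 0.009052848901253087 q [-0.7   0.12  0.64  1.8  -0.07  1.25 -0.1 ] [-0.65543379  1.24348748 -0.03012741]
```

Request:
drive_tool:
  moves: "0.0135 -0.001 0.0095 0 1; 0.0145 -0.0005 0.0075 0 1; 0.0155 -0.001 0.006 0 1; 0.016 -0.0005 0.0045 0 1; 0 0 0 0 1; 0 0 0 0 1"

```text
time: 6.98
ee_pos: [0.5793, 0.0092, 0.237]
eef_rot: [-0.514, -0.485, 0.514, -0.486]
ft_force: [-2.6, -3.5, 4.9]
width: 0.0094
```

```bash
python3 st.py 2
```

```text
t 7.075 F [-1.32 -4.55  4.01] sd [0.49 0.01 0.48] P [0.5791 0.0092 0.2369] w 0.008774843813476223 q [-0.64  0.25  0.65  1.61 -0.16  1.33 -0.02] [-1.18653954  0.51320535 -0.05370629]
```

Request:
drive_tool:
  moves: "0.016 -0.0015 0.0025 0 1; 0.0165 -0.0015 0.0015 0 1; 0.0165 -0.001 -0.0005 0 1; 0 0 0 0 1; 0 0 0 0 1"
  newtons: 12

```text
time: 7.7
ee_pos: [0.6279, 0.0064, 0.24]
eef_rot: [0.514, 0.486, -0.513, 0.486]
ft_force: [-0.4, -1.2, 0.0]
width: 0.0092
```

```bash
python3 st.py 4 g3; python3 arc.py 1.6 2.0 24
```

```text
t 7.9 F [ 0.25 -0.14 -0.73] sd [0.29 0.55 0.3 ] P [0.6278 0.0063 0.24  ] w 0.009367041132539784 q [-0.57  0.38  0.65  1.47 -0.23  1.37  0.03] [-0.06870752  0.08781089  0.09712433]
0.0025 -0 -0 0 1; 0.003 -0.0005 -0.0005 0 1; 0.0025 0 -0.0005 0 1; 0.003 0 0 0 1; 0.0025 0 -0.0005 0 1; 0.003 -0.0005 -0.0005 0 1; 0.0025 0 -0.0005 0 1; 0.0025 0 -0.0005 0 1; 0.003 -0.0005 -0.001 0 1; 0.0025 0 -0.0005 0 1; 0.003 0 -0.0005 0 1; 0.0025 -0.0005 -0.001 0 1; 0.0025 0 -0.0005 0 1; 0.0025 0 -0.001 0 1; 0.003 0 -0.001 0 1; 0.0025 -0.0005 -0.0005 0 1; 0.0025 0 -0.001 0 1; 0.0025 0 -0.001 0 1; 0.0025 0 -0.001 0 1; 0.0025 -0.0005 -0.0015 0 1; 0.0025 0 -0.001 0 1; 0.0025 0 -0.001 0 1; 0.0025 -0.0005 -0.001 0 1; 0.0025 0 -0.0015 0 1
[ 0.063  -0.0035 -0.018 ]
```

View pics/g3.png

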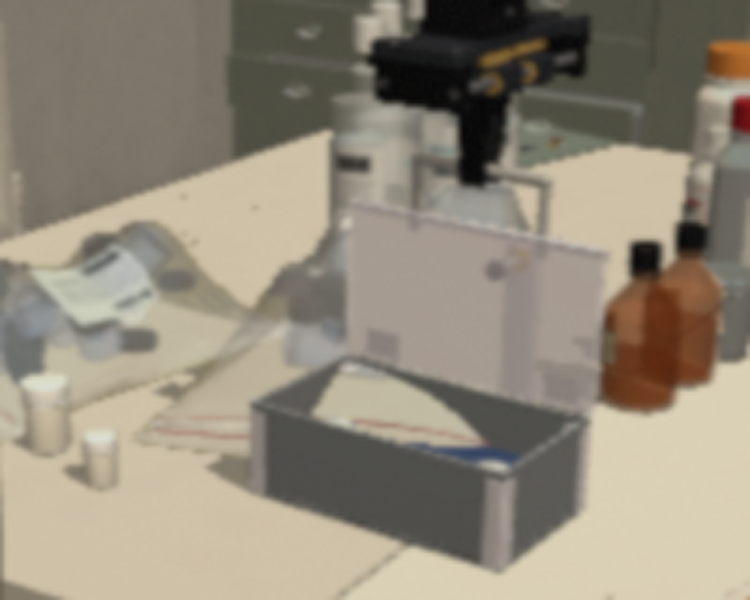

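Run:
```python
from h import *
for uv in((350.5,162),(351.8,162.0),(354,161.5)):
    p=back("scene",uv,.155);a=np.radians(-3.1);d=p[:2]-[.5535,.0095]
    xp=d[0]*np.cos(a)+d[1]*np.sin(a)-.0625; yp=-d[0]*np.sin(a)+d[1]*np.cos(a)
    print(p.round(4),xp.round(4),yp.round(4),"theta",np.pi/2+np.arctan2(xp-.006,.08))
```

```text
[0.6489 0.0036 0.155 ] 0.0331 -0.0007 theta 1.896982725403955
[6.51e-01 5.00e-04 1.55e-01] 0.0353 -0.0037 theta 1.922023981439672
[ 0.6587 -0.0025  0.155 ] 0.0432 -0.0063 theta 2.005881481116608
```

Request:
drive_tool:
  moves: "0.0025 0 0 0 1; 0.003 -0.0005 -0.0005 0 1; 0.0025 0 -0.0005 0 1; 0.003 0 0 0 1; 0.0025 0 -0.0005 0 1; 0.003 -0.0005 -0.0005 0 1; 0 0 0 0 1; 0 0 0 0 1"

```text
time: 8.9
ee_pos: [0.645, 0.0052, 0.2383]
eef_rot: [0.514, 0.486, -0.513, 0.486]
ft_force: [0.2, 4.0, 0.5]
width: 0.0093
```

```bash
python3 st.py 4; python3 arc.py 1.7 1.8 15;python3 arc.py 1.8 2.0 30
```

```text
t 9.1 F [0.   3.93 0.08] sd [0.46 0.37 0.28] P [0.6449 0.0051 0.2383] w 0.009807422913981602 q [-0.55  0.42  0.65  1.43 -0.25  1.38  0.05] [ 0.84336267  0.06728627 -0.00727628]
0.001 -0 -0 0 1; 0.001 0 -0.0005 0 1; 0.001 0 0 0 1; 0.0015 0 -0.0005 0 1; 0.001 -0.0005 0 0 1; 0.001 0 -0.0005 0 1; 0.001 0 0 0 1; 0.001 0 -0.0005 0 1; 0.001 0 0 0 1; 0.0015 0 -0.0005 0 1; 0.001 0 0 0 1; 0.001 0 -0.0005 0 1; 0.001 -0.0005 0 0 1; 0.001 0 -0.0005 0 1; 0.001 0 0 0 1
[ 0.016  -0.001  -0.0035]
0.001 -0 -0.0005 0 1; 0.001 0 0 0 1; 0.001 0 -0.0005 0 1; 0.001 0 -0.0005 0 1; 0.0015 -0.0005 0 0 1; 0.001 0 -0.0005 0 1; 0.001 0 -0.0005 0 1; 0.001 0 0 0 1; 0.001 0 -0.0005 0 1; 0.001 0 -0.0005 0 1; 0.001 0 0 0 1; 0.001 0 -0.0005 0 1; 0.001 0 -0.0005 0 1; 0.001 -0.0005 -0.0005 0 1; 0.001 0 -0.0005 0 1; 0.001 0 0 0 1; 0.001 0 -0.0005 0 1; 0.001 0 -0.0005 0 1; 0.001 0 -0.0005 0 1; 0.001 0 -0.0005 0 1; 0.001 0 -0.0005 0 1; 0.001 0 -0.0005 0 1; 0.001 -0.0005 -0.0005 0 1; 0.001 0 0 0 1; 0.001 0 -0.0005 0 1; 0.001 0 -0.0005 0 1; 0.001 0 -0.0005 0 1; 0.001 0 -0.0005 0 1; 0.001 0 -0.0005 0 1; 0.001 0 -0.0005 0 1
[ 0.0305 -0.0015 -0.012 ]
```

Request:
drive_tool:
  moves: "0.001 0 0 0 1; 0.001 0 -0.0005 0 1; 0.001 0 0 0 1; 0.0015 0 -0.0005 0 1; 0.001 0 0 0 1; 0.001 0 -0.0005 0 1; 0.001 0 0 0 1; 0 0 0 0 1"

```text
time: 10.1
ee_pos: [0.6524, 0.0047, 0.2367]
eef_rot: [-0.514, -0.486, 0.514, -0.486]
ft_force: [0.4, 4.4, 1.6]
width: 0.0095
```

Request:
drive_tool:
  moves: "0.001 0 -0.0005 0 1; 0.001 -0.0005 0 0 1; 0.0015 0 -0.0005 0 1; 0.001 0 0 0 1; 0 0 0 0 1"

```text
time: 10.72
ee_pos: [0.6569, 0.0043, 0.2355]
eef_rot: [-0.514, -0.486, 0.514, -0.486]
ft_force: [-0.2, 4.8, 0.7]
width: 0.0093
```

Request:
drive_tool:
  moves: "0.001 0 -0.0005 0 1; 0.001 0 0 0 1; 0.001 0 -0.0005 0 1; 0.001 0 0 0 1; 0 0 0 0 1"

```text
time: 11.35
ee_pos: [0.6608, 0.0041, 0.2345]
eef_rot: [-0.514, -0.486, 0.514, -0.486]
ft_force: [-0.2, 3.4, -0.8]
width: 0.0093
```

```bash
python3 st.py 4
```

```text
t 11.55 F [ 0.35  2.45 -1.25] sd [0.22 0.2  0.83] P [0.6607 0.0041 0.2345] w 0.009387907092671685 q [-0.53  0.46  0.64  1.38 -0.27  1.39  0.06] [0.33398194 0.12127008 0.01812124]
```

Request:
drive_tool:
  moves: "0.001 0 -0.0005 0 1; 0.001 0 0 0 1; 0.001 0 -0.0005 0 1; 0 0 0 0 1"

```text
time: 12.05
ee_pos: [0.6639, 0.0039, 0.2336]
eef_rot: [-0.514, -0.486, 0.514, -0.486]
ft_force: [1.1, 0.3, -0.6]
width: 0.0096
```

Request:
drive_tool:
  moves: "0.001 0 0 0 1; 0.0015 0 -0.0005 0 1; 0.001 0 -0.0005 0 1; 0 0 0 0 1"

```text
time: 12.55
ee_pos: [0.6675, 0.0038, 0.2327]
eef_rot: [-0.514, -0.486, 0.514, -0.486]
ft_force: [-0.1, -1.8, -2.0]
width: 0.0093
```

```bash
python3 st.py 3
```

```text
t 12.7 F [-0.92 -2.77 -1.72] sd [0.68 0.42 0.5 ] P [0.6674 0.0038 0.2327] w 0.009560873669747234 q [-0.52  0.48  0.64  1.37 -0.28  1.39  0.06] [-0.78245258  0.21744407  0.01340338]
```

Request:
drive_tool:
  moves: "0.001 -0.0003 -0.0005 0 1; 0.001 0 -0.0003 0 1; 0 0 0 0 1"

```text
time: 13.08
ee_pos: [0.6695, 0.0037, 0.232]
eef_rot: [0.514, 0.486, -0.514, 0.486]
ft_force: [-0.1, -2.9, -1.1]
width: 0.0094
```

```bash
python3 st.py 4
```

```text
t 13.275 F [-0.03 -4.35  0.28] sd [0.48 0.17 0.62] P [0.6695 0.0037 0.232 ] w 0.0093243348564406 q [-0.51  0.48  0.64  1.36 -0.28  1.39  0.06] [-1.06312257  0.16111502 -0.01101376]
```

Request:
drive_tool:
  moves: "0.001 -0.0005 -0.0003 0 1; 0.001 0 -0.0005 0 1; 0 0 0 0 1"

```text
time: 13.65
ee_pos: [0.6716, 0.0036, 0.2312]
eef_rot: [0.514, 0.486, -0.513, 0.486]
ft_force: [0.0, -3.6, 1.8]
width: 0.0097
```

```bash
python3 st.py 3
```

```text
t 13.8 F [ 0.06 -2.86  1.38] sd [0.36 0.36 0.48] P [0.6715 0.0036 0.2312] w 0.00959252446265007 q [-0.51  0.49  0.64  1.36 -0.29  1.39  0.06] [-0.72577373 -0.06202391  0.00280144]
```

Request:
drive_tool:
  moves: "0.001 -0.0003 -0.0005 0 1; 0.001 0 -0.0003 0 1; 0 0 0 0 1"

```text
time: 14.18
ee_pos: [0.6736, 0.0034, 0.2304]
eef_rot: [0.514, 0.486, -0.513, 0.486]
ft_force: [1.0, -2.6, 2.1]
width: 0.0098
```

```bash
python3 st.py 3 g4
```

```text
t 14.325 F [ 1.81 -1.65  3.23] sd [0.6  0.87 0.26] P [0.6735 0.0034 0.2304] w 0.009496213545865256 q [-0.51  0.49  0.63  1.35 -0.29  1.39  0.07] [-0.48138512 -0.18078578 -0.00328303]
```

View pics/g4.png

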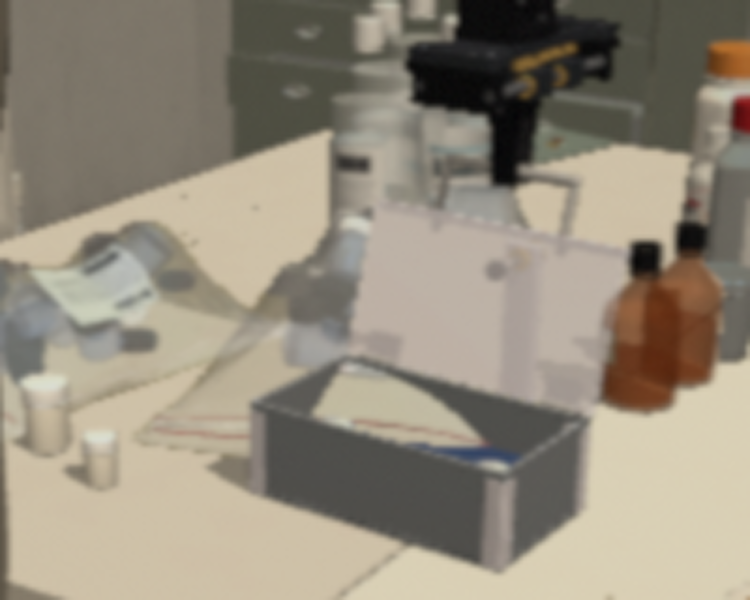

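Request:
drive_tool:
  moves: "0.001 -0.0003 -0.0001 0 1; 0.001 0 -0.0002 0 1; 0 0 0 0 1"

```text
time: 14.7
ee_pos: [0.6753, 0.0033, 0.2298]
eef_rot: [-0.514, -0.486, 0.514, -0.486]
ft_force: [0.6, 0.3, 1.1]
width: 0.0091
```

```bash
cat >> st.py <<'E'
F=np.mean(F,0);P=np.mean(P,0)
print("M",-F[0]*(P[2]-.075)+F[2]*(P[0]-.615), "theta",np.pi/2+np.arctan2(P[0]-.615,P[2]-.075)-.048)
E
python3 st.py 3
```

```text
t 14.85 F [-0.21  0.7   0.95] sd [0.31 0.21 0.58] P [0.6752 0.0033 0.2298] w 0.009466093802364892 q [-0.5   0.5   0.63  1.35 -0.29  1.39  0.07] [ 0.04454588  0.13137528 -0.01243286]
M 0.08905411365196601 theta 1.8940110719119505
```

Request:
drive_tool:
  moves: "0.001 -0.0003 -0.0003 0 1; 0.001 0 -0.0003 0 1; 0 0 0 0 1"

```text
time: 15.22
ee_pos: [0.677, 0.0031, 0.2291]
eef_rot: [-0.513, -0.486, 0.514, -0.486]
ft_force: [-4.5, 2.4, 1.8]
width: 0.0092
```

```bash
python3 st.py 3
```

```text
t 15.375 F [-3.67  3.14  0.72] sd [0.45 0.87 0.07] P [0.6771 0.0031 0.2291] w 0.009378510364771157 q [-0.5   0.5   0.63  1.34 -0.3   1.39  0.07] [0.72463836 0.96418042 0.00658824]
M 0.610383097777678 theta 1.9056274229513763
```

Contact: about 3.7 N on the bar, which is roughly 8 N on the tip including the lid's weight. I hold.

Request:
drive_tool:
  moves: "0 0 0 0 1; 0 0 0 0 1; 0 0 0 0 1"

```text
time: 15.75
ee_pos: [0.6771, 0.0031, 0.2291]
eef_rot: [-0.514, -0.486, 0.514, -0.486]
ft_force: [-3.9, 3.5, -0.0]
width: 0.0092
```

```bash
python3 st.py 4
```

```text
t 15.95 F [-3.2   2.99  0.19] sd [0.52 0.34 0.07] P [0.6771 0.0031 0.2291] w 0.009417802269970073 q [-0.5   0.5   0.63  1.34 -0.3   1.39  0.07] [ 0.67495532  0.95106788 -0.02422916]
M 0.5051650792094026 theta 1.9057269044027743
```

Request:
drive_tool:
  moves: "-0.001 0 0.0003 0 1; -0.001 0 0.0002 0 1; 0 0 0 0 1; 0 0 0 0 0.8; 0 0 0 0 0.7; 0 0 0 0 0.55; 0 0 0 0 0.55; 0 0 0.01 0 0.55; 0 0 0.03 0 0.55; 0 0 0.03 0 0.55; 0 0 0 0 0.55"

```text
time: 17.32
ee_pos: [0.6764, 0.0022, 0.3033]
eef_rot: [0.515, 0.485, -0.512, 0.487]
ft_force: [0.7, -0.6, -0.6]
width: 0.0392
```

```bash
python3 st.py 2 g5
python3 - <<'E'
from bench import cams
import cv2
cv2.imwrite("pics/t2.png",cams.camera("top")["color"][:,:,::-1])
E
```

```text
t 17.425 F [ 0.14 -0.1  -0.11] sd [0.49 0.03 0.34] P [0.6756 0.0025 0.3007] w 0.03926655600577645 q [-0.5   0.48  0.65  1.23 -0.28  1.52  0.05] [-0.13208819  0.03552973 -0.00927787]
M -0.03756851617479741 theta 1.7852083166080055
```

View pics/g5.png

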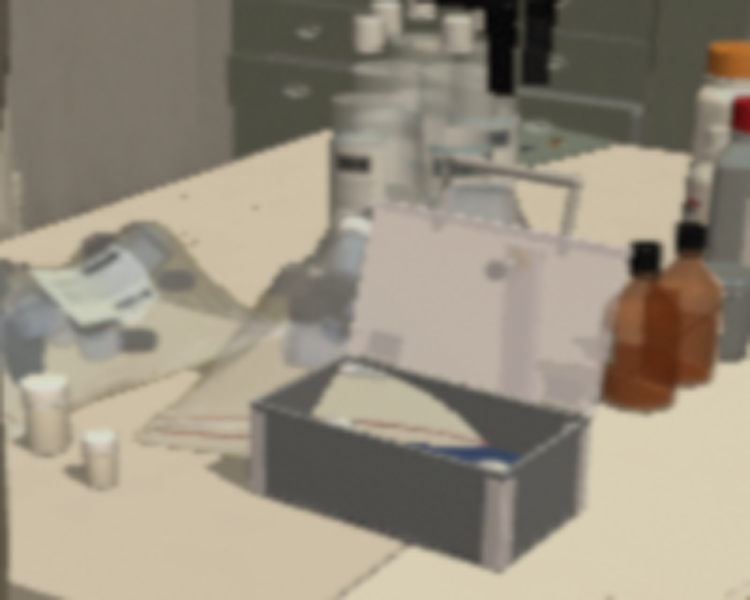

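View pics/t2.png

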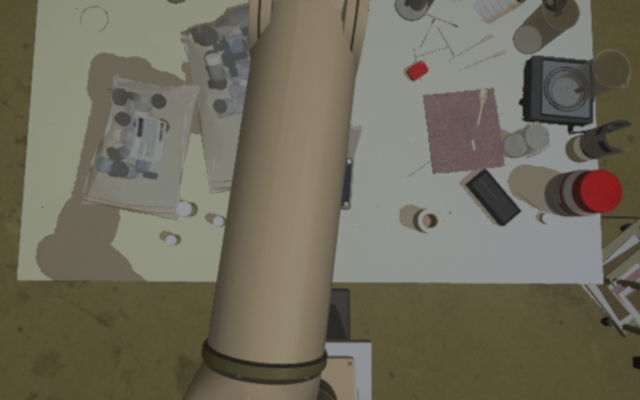

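Request:
drive_tool:
  moves: "-0.015 0.025 0 9 0.55; -0.02 0.03 0 9 0.3; -0.02 0.03 0 9 0.3; -0.02 0.03 0 9 0.3; -0.02 0.03 0 9 0.3; -0.02 0.03 0 9 0.3; -0.02 0.03 0 9 0.3; -0.02 0.03 0 9 0.3; -0.02 0.03 0 9 0.3; -0.02 0.03 0 9 0.3; 0 0.005 -0.03 0 0.3; 0 0 -0.03 0 0.3; 0 0 0 0 0.3; 0 0 0 0 0.3"

```text
time: 19.23
ee_pos: [0.4806, 0.3026, 0.2408]
eef_rot: [0.02, 0.707, -0.02, 0.707]
ft_force: [0.3, 0.0, 0.8]
width: 0.061
```

Run:
```python
from h import *
from bench import cams,r
t=cams.camera("top")["color"][:,:,::-1];s=cams.camera("scene")["color"][:,:,::-1]
cv2.imwrite("pics/t3.png",t);cv2.imwrite("pics/s3.png",s)
z=np.hstack([cv2.resize(s[150:230,200:280],(400,400),interpolation=cv2.INTER_CUBIC),cv2.resize(t[150:250,150:250],(400,400),interpolation=cv2.INTER_CUBIC)])
cv2.imwrite("pics/z3.png",z)
cv2.imwrite("pics/t3z.png",cv2.resize(t[120:230,235:375],None,fx=5,fy=5,interpolation=cv2.INTER_CUBIC))
x=r.read_state();print(x["ee_pos"],x["eef_rot"],x["joint_positions"].round(2) if hasattr(x["joint_positions"],'round') else x["joint_positions"])
```

```text
[0.4809458  0.30277882 0.24123355] [ 0.02019626  0.70633354 -0.01926955  0.70732858] [-0.88  0.2   0.27  1.62 -0.05  1.33  0.92]
```

View pics/z3.png

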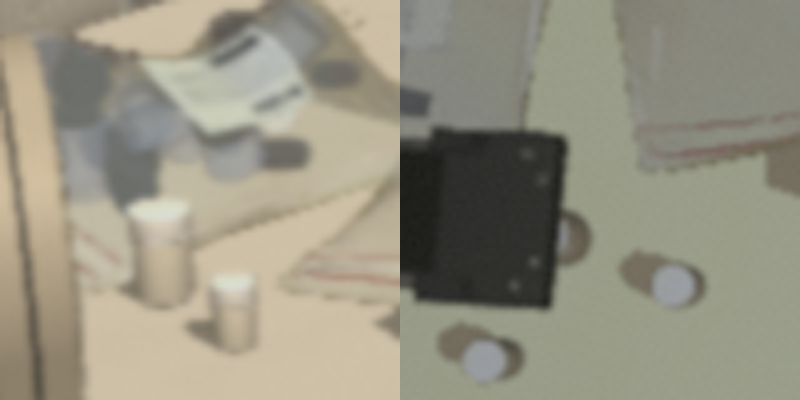

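View pics/t3z.png

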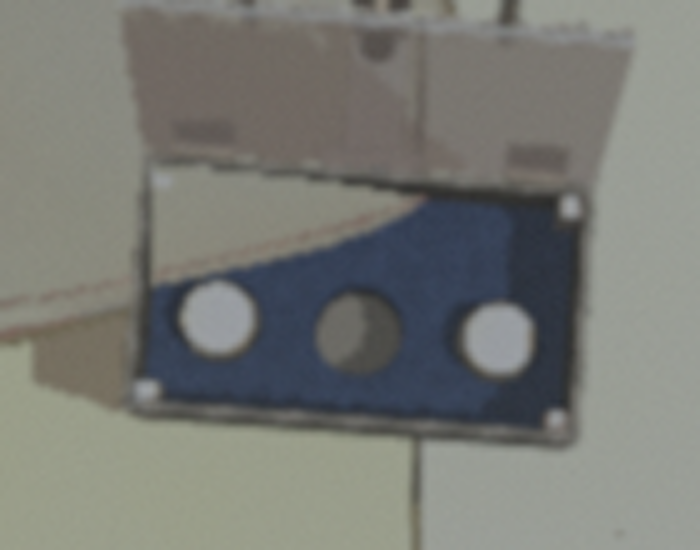

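Run:
```python
from h import *
f=lambda u:(np.array(u)+.5)/5-.5+[235,120]
a=back("top",f((218,318)),.048);b=back("top",f((499,339)),.048);w=back("top",f((359,332)),.032)
print(a,b,(a+b)/2,np.degrees(np.arctan2(-(a-b)[0],(a-b)[1])),w)
print("pot scene cap",back("scene",((161+.5)/5-.5+200,(213+.5)/5-.5+150),.058),"bottom",back("scene",((163+.5)/5-.5+200,(294+.5)/5-.5+150),0))
for u in((183.8,208.5),(184.6,208.8)): print("top",back("top",u,.058))
```

```text
[0.54595495 0.07974129 0.048     ] [ 0.53775072 -0.05940205  0.048     ] [0.54185283 0.01016962 0.048     ] -3.3743878948606296 [0.54176181 0.01010193 0.032     ]
pot scene cap [0.46976129 0.29537335 0.058     ] bottom [0.47955923 0.3071243  0.        ]
top [0.47987903 0.30434475 0.058     ]
top [0.47918305 0.30241016 0.058     ]
```

Request:
drive_tool:
  moves: "-0.001 0 -0.04 0 0.3; 0 0 -0.04 0 0.3; 0 0 -0.04 0 0.3; 0 0 -0.04 0 0.3; 0 0 -0.025 0 0.3; 0 0 -0.0115 0 0.3; 0 0 0 0 0.3; 0 0 0 0 0.3"

```text
time: 20.32
ee_pos: [0.4802, 0.3031, 0.0448]
eef_rot: [0.02, 0.706, -0.019, 0.707]
ft_force: [0.7, 0.8, 1.2]
width: 0.0608
```

```bash
cat > look.py <<'E'
import sys
from h import *
from bench import cams,r
n,x0,y0,x1,y1,o=sys.argv[1:];x0,y0,x1,y1=map(int,(x0,y0,x1,y1))
k=min(800/(x1-x0),600/(y1-y0))
cv2.imwrite(f"pics/{o}.png",cv2.resize(cams.camera(n)["color"][y0:y1,x0:x1,::-1],None,fx=k,fy=k,interpolation=cv2.INTER_CUBIC))
s=r.read_state();print(s["time"],np.round(s["ee_pos"],4),np.round(s["ft_force"],2),s["width"])
E
python3 look.py scene 190 130 290 230 z4
```

```text
20.375 [0.4801 0.3031 0.0447] [ 0.24  0.56 -0.41] 0.06079593103996183
```

View pics/z4.png

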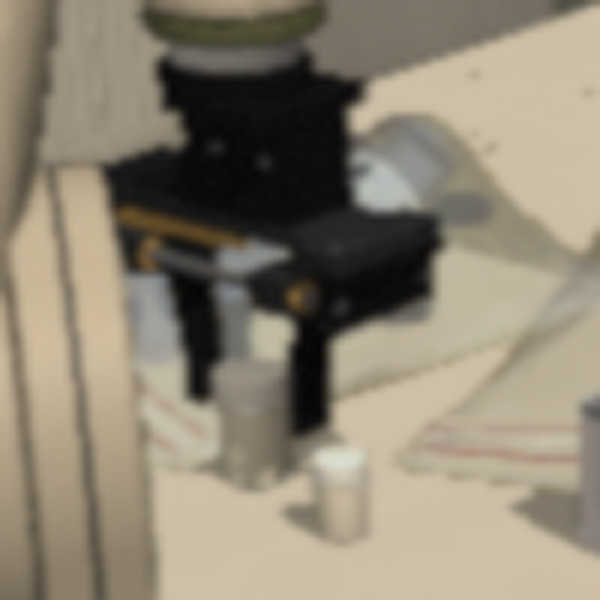

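The pot stands between the fingers (crop (252,420)), clear of the small pot at (342,495). I close and lift.

Request:
drive_tool:
  moves: "0 0 0 0 0.8; 0 0 0 0 0.8; 0 0 0 0 0.8; 0 0 0 0 0.8; 0 0 0 0 0.8; 0 0 0.02 0 0.8; 0 0 0.03 0 0.8; 0 0 0 0 0.8"
  newtons: 12

```text
time: 21.38
ee_pos: [0.4805, 0.3033, 0.0954]
eef_rot: [0.021, 0.706, -0.019, 0.708]
ft_force: [-0.4, 0.1, -1.2]
width: 0.0359
```

```bash
python3 look.py scene 190 130 290 230 z5
```

```text
21.425 [0.4797 0.3029 0.0939] [-0.03 -0.29 -0.9 ] 0.03630011014444209
```

View pics/z5.png

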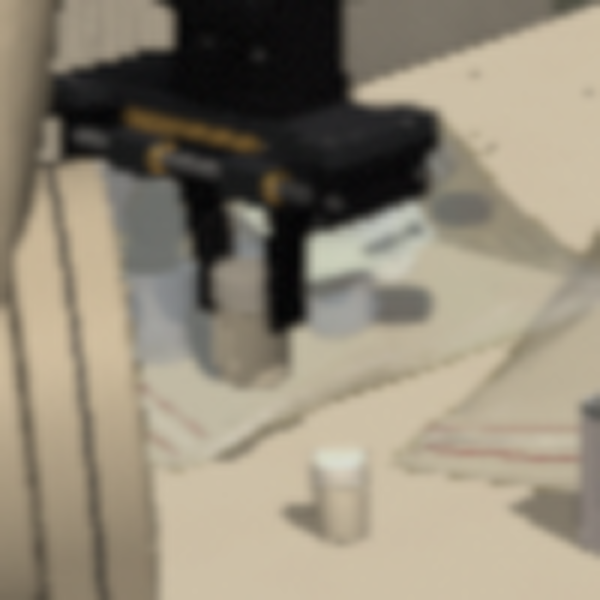

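Request:
drive_tool:
  moves: "0 0 0.03 0 0.8; 0 0 0.03 0 0.8; 0.003 -0.015 0.02 0 0.8; 0.006 -0.03 0 0 0.8; 0.007 -0.03 0 0 0.8; 0.006 -0.03 0 0 0.8; 0.007 -0.03 0 0 0.8; 0.006 -0.03 0 0 0.8; 0.007 -0.03 0 0 0.8; 0.006 -0.03 0 0 0.8; 0.007 -0.03 0 0 0.8; 0.004 -0.024 0 0 0.8; 0.003 -0.014 0 0 0.8; 0 0 0 0 0.8; 0 0 0 0 0.8"

```text
time: 23.3
ee_pos: [0.5411, 0.0106, 0.1731]
eef_rot: [0.019, 0.707, -0.019, 0.707]
ft_force: [0.2, 0.4, -0.2]
width: 0.0361
```

```bash
python3 st.py 4; python3 look.py scene 220 90 420 240 z6;python3 look.py top 235 100 375 230 z6t
```

```text
t 23.5 F [-0.26  0.13 -0.4 ] sd [0.55 0.5  0.38] P [0.5412 0.0107 0.1733] w 0.03623275267353707 q [-0.52  0.2   0.47  1.79 -0.1   1.18  1.5 ] [0.00148769 0.04490442 0.02363471]
M 0.05562377471203488 theta 0.8788938734315215
23.55 [0.5413 0.0103 0.1734] [-0.4  -0.18  0.1 ] 0.03609167707133073
23.6 [0.5414 0.0101 0.1734] [ 0.33 -0.12 -1.23] 0.03639313742300856
```

View pics/z6.png

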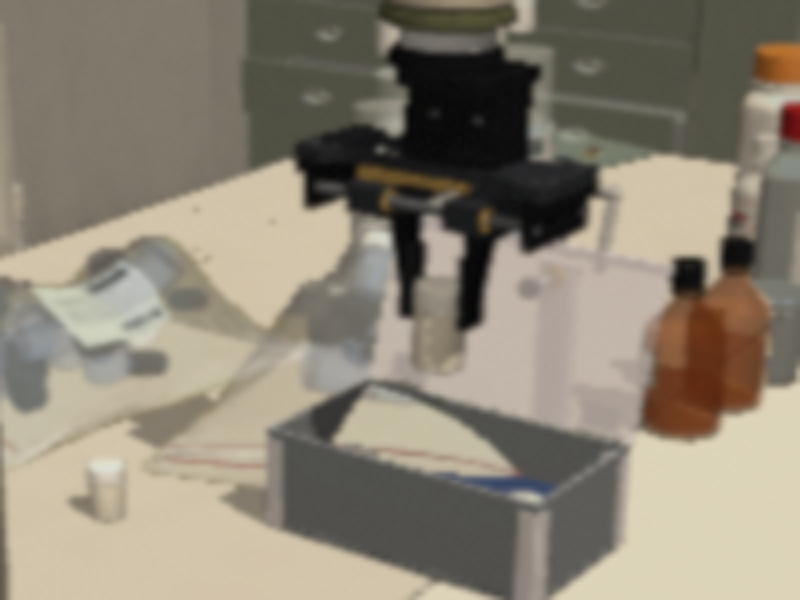

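View pics/z6t.png

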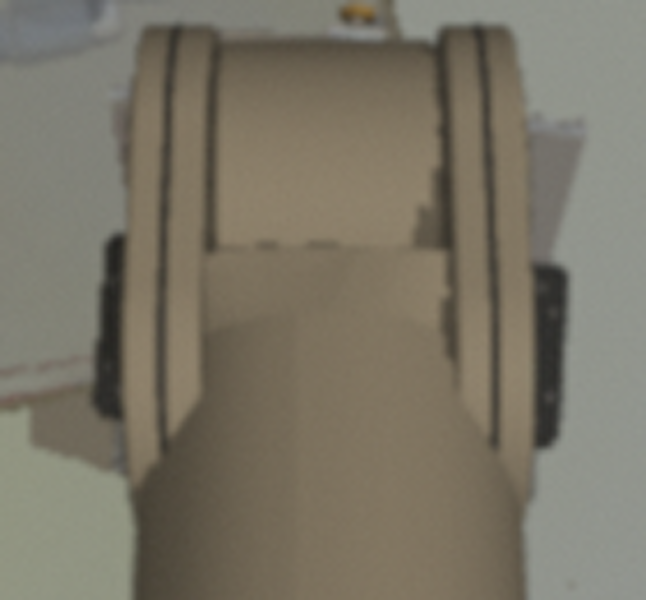

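Request:
drive_tool:
  moves: "0.0005 0 -0.025 0 0.8; 0 0 -0.03 0 0.8; 0 0 -0.025 0 0.8; 0 0 -0.005 0 0.8; 0 0 0 0 0.8"

```text
time: 24.22
ee_pos: [0.5421, 0.0097, 0.0889]
eef_rot: [0.02, 0.707, -0.02, 0.707]
ft_force: [0.7, -0.4, -0.0]
width: 0.0363
```

```bash
python3 st.py 2; python3 look.py scene 220 90 420 240 z7
```

```text
t 24.325 F [ 0.74 -0.16 -0.09] sd [0.43 0.07 0.43] P [0.5425 0.0097 0.0894] w 0.03616564864248792 q [-0.5   0.3   0.46  1.87 -0.15  1.01  1.54] [-0.0532064  -0.02239062  0.03584254]
M -0.0043647317115140995 theta 0.14794004895212748
24.375 [0.5426 0.0097 0.0895] [ 1.18 -0.14  0.51] 0.03617975274022478
```

View pics/z7.png

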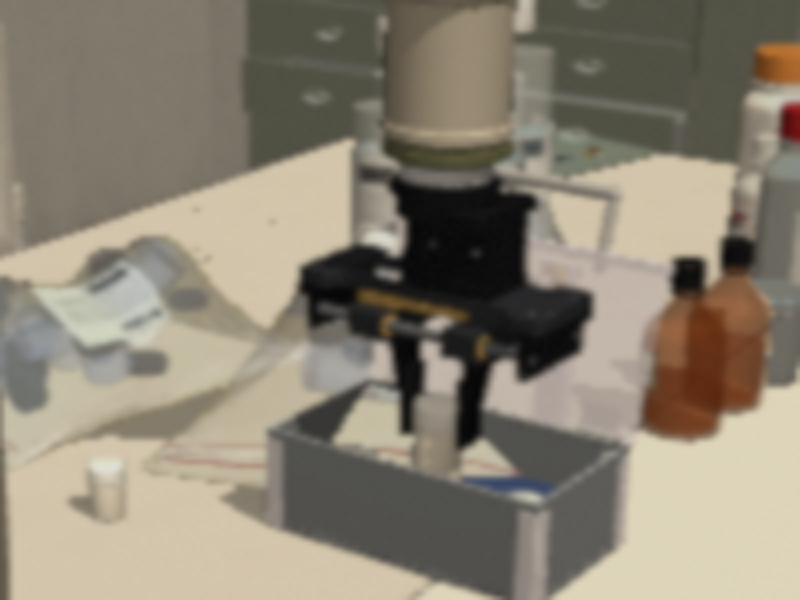

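Request:
drive_tool:
  moves: "-0.0004 0.0003 -0.01 0 0.8; 0 0 -0.01 0 0.8; 0 0 -0.01 0 0.8; 0 0 -0.005 0 0.8; 0 0 0 0 0.8"

```text
time: 25.0
ee_pos: [0.5412, 0.0098, 0.0529]
eef_rot: [0.02, 0.707, -0.02, 0.707]
ft_force: [0.6, -0.4, -0.4]
width: 0.036
```

Request:
drive_tool:
  moves: "0 0 -0.002 0 0.8; 0 0 -0.002 0 0.8; 0 0 0 0 0.8"

```text
time: 25.38
ee_pos: [0.5415, 0.0099, 0.0494]
eef_rot: [0.02, 0.707, -0.02, 0.707]
ft_force: [-0.3, 0.3, -0.8]
width: 0.0362
```

```bash
python3 st.py 3
```

```text
t 25.525 F [ 0.05 -0.22 -1.25] sd [0.64 0.24 0.58] P [0.5415 0.0099 0.0494] w 0.03591398291964489 q [-0.48  0.35  0.44  1.9  -0.18  0.93  1.56] [ 0.04597681 -0.018896    0.03496055]
M 0.09302256874726024 theta -0.3826314526725995
```

Request:
drive_tool:
  moves: "0 0 -0.0005 0 0.8; 0 0 -0.0005 0 0.8; 0 0 0 0 0.8"

```text
time: 25.9
ee_pos: [0.5416, 0.0099, 0.0485]
eef_rot: [0.02, 0.707, -0.02, 0.707]
ft_force: [-0.8, 0.5, 0.0]
width: 0.0363
```

```bash
python3 st.py 3
```

```text
t 26.05 F [-0.22  0.35  0.81] sd [0.5  0.48 0.74] P [0.5416 0.0099 0.0485] w 0.036298569959638045 q [-0.48  0.35  0.44  1.9  -0.19  0.93  1.56] [0.00508125 0.06100353 0.0322707 ]
M -0.06532368302346221 theta -0.39459991408823963
```

Request:
drive_tool:
  moves: "0 0 -0.0005 0 0.8; 0 0 -0.0005 0 0.8; 0 0 0 0 0.8"

```text
time: 26.42
ee_pos: [0.542, 0.0102, 0.0481]
eef_rot: [0.02, 0.706, -0.019, 0.707]
ft_force: [-2.4, 1.2, 8.6]
width: 0.0362
```

```bash
python3 st.py 3
```

```text
t 26.575 F [-1.54  1.03  8.63] sd [0.04 0.16 0.34] P [0.542  0.0102 0.0481] w 0.035939435432446785 q [-0.48  0.35  0.44  1.9  -0.19  0.93  1.56] [ 0.19678054  0.4375925  -0.00212751]
M -0.6710674670224508 theta -0.4006680429823259
```

Request:
drive_tool:
  moves: "0 0 0.0005 0 0.8; 0 0 0 0 0.55; 0 0 0 0 0.5; 0 0 0 0 0.4; 0 0 0 0 0.4; 0 0 0.01 0 0.4; 0 0 0.02 0 0.4; 0 0 0.03 0 0.4; 0 0 0.04 0 0.4; 0 0 0.05 0 0.4; 0 0 0 0 0.4"

```text
time: 27.95
ee_pos: [0.5436, 0.0098, 0.2024]
eef_rot: [0.02, 0.704, -0.019, 0.709]
ft_force: [0.7, -0.0, -0.6]
width: 0.0525
```

Request:
drive_tool:
  moves: "-0.01 0.03 0.02 0 0.4; -0.01 0.04 0.02 0 0.4; -0.01 0.04 0.01 0 0.4; -0.01 0.04 0 0 0.4; 0 0.04 0 0 0.4; 0 0.04 0 0 0.4; 0 0.04 0 0 0.4; 0 0.03 0 0 0.4; 0 0 0 0 0.4"

```text
time: 29.08
ee_pos: [0.5003, 0.3123, 0.2468]
eef_rot: [0.018, 0.707, -0.018, 0.706]
ft_force: [-0.8, -1.1, -0.0]
width: 0.0526
```

```bash
python3 look.py top 235 100 445 250 z8; python3 look.py scene 270 110 450 245 z9
```

```text
29.125 [0.501  0.3104 0.2471] [ 0.73 -0.88  0.03] 0.05207994039813223
29.175 [0.5014 0.3092 0.2474] [ 0.44 -1.29  0.21] 0.05243814495862354
```

View pics/z8.png

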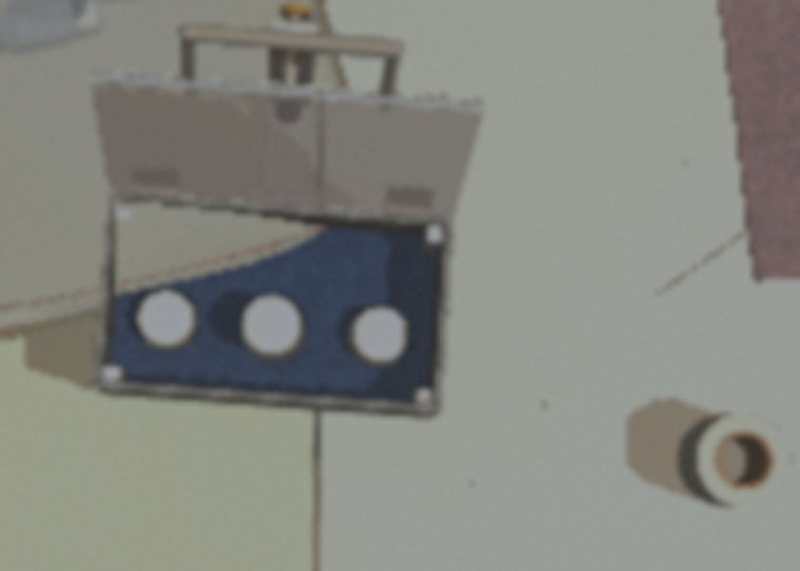

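View pics/z9.png

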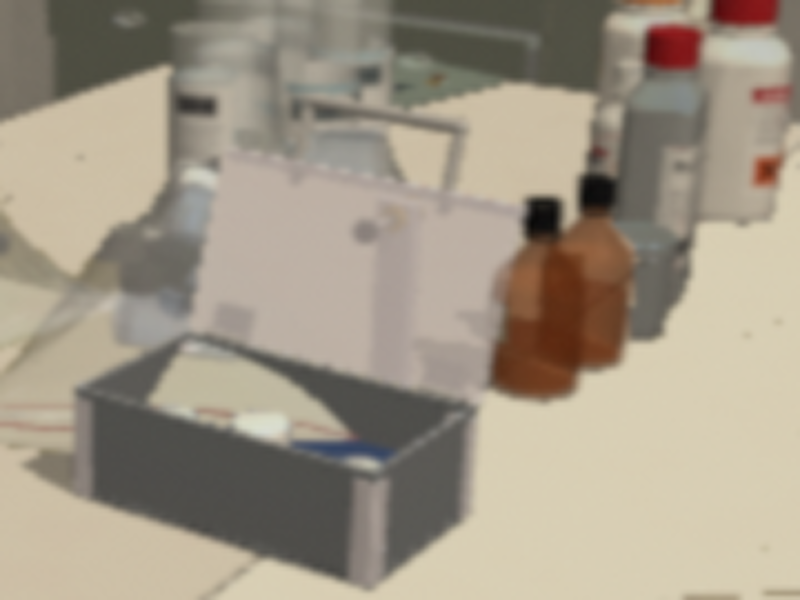

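Run:
```python
from h import *
k=800/210;u=((272+.5)/k-.5+235,(324+.5)/k-.5+100); k2=800/180; v=((263+.5)/k2-.5+270,(425+.5)/k2-.5+110)
for z in(.063,.09): print(z,back("top",u,z).round(4),back("scene",v,z).round(4), proj("scene",[.542,.01,z]),v)
```

```text
0.063 [0.5418 0.0109 0.063 ] [0.5317 0.0046 0.063 ] [[328.96289592 203.56968919]] (328.7875, 205.2375)
0.09 [0.5389 0.0108 0.09  ] [ 0.4771 -0.0263  0.09  ] [[329.19789919 194.43398907]] (328.7875, 205.2375)
```

The cap height matches 63 mm (seated), not 90 mm. The lid rests on the stop and the tape is untouched, so I hand in.

```bash
python3 -c "
from bench import ticket
print(ticket.close_job())"
```

```text
the job is handed in; nothing more can be done
None
```

The lid is resting open on the stop screw and the white pot is standing fully down in the middle well. I handed the job in at about 29 s, with the arm clear of everything.

- **Lid:** I opened it by the bar and felt it meet the stop at a hinge angle of about 1.90 rad. I held a 3.2–3.9 N push on the bar for about 0.8 s. That works out to roughly 7.5–8.7 N on the rubber tip, allowing for the lid's weight. I then eased off and let go, and the later pictures show the lid still resting there.
- **Radial load on the handle:** early in the opening my path was about 2 mm off and put about 24 N of radial load on the handle. I corrected this before going on.
- **Pot:** I used the 38 x 58 mm pot and left the two smaller look-alikes alone. It touched the well floor with about 8.6 N. Its cap then showed at about 63 mm in both cameras, against about 90 mm if it had stuck on the insert. The scene camera read about 2 pixels off, which is within calibration error.
- **Tape roll:** I did not touch it, and it is in the same place in the last picture.

No check failed. I estimated the force on the tip from noisy wrist readings (about ±0.5 N), not from a direct measurement.

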